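Line up the sample jars on the spectrometer rail by height

TASK

Load the four capped amber sample jars onto the sample rail in order of height, one standing upright on the middle of each black pad: the tallest on the pad next to the grey lamp block, then each next shorter one, to the shortest on the pad farthest from the lamp. Leave the white porcelain bowl standing where it is.

Things in the scene. Friction and masses are not known exactly. Their poses are not given: they have to be found in the camera images.
- jar_c: the tallest of four capped sample jars: round amber jar with a flat white screw cap, 58 mm in diameter, 82 mm high overall, the top 16 mm being the cap (straight sides, grip anywhere). Stands upright on the bench at the start, somewhere in front of the rail. Origin at the centre of its underside, z up.
- jar_a: the second tallest of four capped sample jars: round amber jar with a flat white screw cap, 50 mm in diameter, 68 mm high overall, the top 16 mm being the cap (straight sides, grip anywhere). Stands upright on the bench at the start, somewhere in front of the rail. Origin at the centre of its underside, z up.
- jar_d: the third tallest of four capped sample jars: round amber jar with a flat white screw cap, 42 mm in diameter, 54 mm high overall, the top 16 mm being the cap (straight sides, grip anywhere). Stands upright on the bench at the start, somewhere in front of the rail. Origin at the centre of its underside, z up.
- jar_b: the shortest of four capped sample jars: round amber jar with a flat white screw cap, 34 mm in diameter, 40 mm high overall, the top 16 mm being the cap (straight sides, grip anywhere). Stands upright on the bench at the start, somewhere in front of the rail. Origin at the centre of its underside, z up.
- pad_p: one of four identical flat round black rubber pads, 80 mm apart in a straight row along an aluminium rail (470 x 80 x 12 mm, roughly across the bench). The letters carry no order: which pad is where in the row differs each time. 66 mm in diameter, 4 mm thick; origin at the centre of its underside, 12 mm above the bench: jars stand 4 mm above it. x across the rail, y along it. Fixed.
- pad_q: one of four identical flat round black rubber pads, 80 mm apart in a straight row along an aluminium rail (470 x 80 x 12 mm, roughly across the bench). The letters carry no order: which pad is where in the row differs each time. 66 mm in diameter, 4 mm thick; origin at the centre of its underside, 12 mm above the bench: jars stand 4 mm above it. x across the rail, y along it. Fixed.
- pad_r: one of four identical flat round black rubber pads, 80 mm apart in a straight row along an aluminium rail (470 x 80 x 12 mm, roughly across the bench). The letters carry no order: which pad is where in the row differs each time. 66 mm in diameter, 4 mm thick; origin at the centre of its underside, 12 mm above the bench: jars stand 4 mm above it. x across the rail, y along it. Fixed.
- pad_s: one of four identical flat round black rubber pads, 80 mm apart in a straight row along an aluminium rail (470 x 80 x 12 mm, roughly across the bench). The letters carry no order: which pad is where in the row differs each time. 66 mm in diameter, 4 mm thick; origin at the centre of its underside, 12 mm above the bench: jars stand 4 mm above it. x across the rail, y along it. Fixed.
- lamp: lamp block: grey block with a round black cap on top, 70 mm (x, across the rail) x 55 mm (y), 67 mm high, fixed on either end of the rail (the other end has only a 10 mm high aluminium stop). In line with the pads, whose centres are 75, 155, 235 and 315 mm from its centre. Origin at the centre of its underside, 12 mm above the bench.
- mortar: white porcelain bowl (mortar), 70 mm across the rim, 42 mm high, standing loose among the jars, to be left where it is. Origin at the centre of its underside.
Things that resemble listed ones, but are neither listed nor needed, are in the scene too. Leave any green or red look-alike of the jar_c alone.

How it is judged:
By the outcome, as a careful person would: the job done as asked, in the order asked, and still so for the second after the job is handed in, with the robot touching nothing.
It also fails if it takes over 99 s, if anything falls off the work surface, if the arm or the gripper's body presses on something with over 40 N, if the wrist force passes 120 N, or if a joint passes its speed limit or range.

ROBOT

A 6-joint arm with a two-finger parallel gripper is mounted at the origin on the work surface. World frame = base frame: x ahead of the robot, y to its left, z up, the work surface at z = 0. Lengths are in m, angles in rad, forces in N, time in s.
With the tool pointing down it reaches from about 0.325 to 0.775 m from the base axis. Payload 5.5 kg.
Tool frame: the origin (TCP) lies between the finger pads; the fingertips stand 8 mm ahead of it and the grasp point (between the pads) lies 11 mm behind it (tcp_to_tips is the distance from the TCP to the fingertips, in m); z points along the fingers, y is the line along which they close (so a half turn about z gives the same grasp; the last joint's range is limited). The gripper opens to 88 mm and grips with 3 to 60 N. Pads are 20 mm wide; open, the fingers measure 115 mm over their backs; the gripper's body (75 mm by 178 mm) begins 61 mm behind the grasp point.
Start: joints at [-1.31, 0.091, 1.231, -0, 1.82, -0.057], TCP at [0.187, -0.57, 0.231] pointing down, gripper open.
Joint ranges: [-2.87, 2.87], [-0.86, 2.18], [0.17, 2.46], [-1.51, 4.65], [0.06, 2.69], [-2.65, 2.65]. Speed limits (rad/s): [2.57, 2.57, 3.01, 3.14, 3.14, 3.14].

INTERFACE

Orientations are given as a unit quaternion [w, x, y, z].
In Python, from bench import * gives the robot as it stands. Calls block until the motion is done:
- move_to(position, orientation): joint-space move of the TCP to a pose.
- move_l(position, speed=0.15, orientation=None): straight line of the TCP; orientation=None keeps the orientation; speed is the mean speed in m/s.
- movej(angles): joint-space move.
- gripper_open() and close(): open the fingers fully, or close them until they stop; the grip force is fixed at half the most.
- hold(seconds).
- inverse_kinematics(position, orientation): joint angles nearest the present ones, or None.
- state(): the state.
- get_image(name): name is "scene" or "top" or "wrist"; returns a dict with "frame" (384x512x3 uint8, blue, green, red), "depth" (384x512 float32, m along the optical axis (not along the pixel's ray), 0 where there is no reading), "camera_matrix" (3x3 intrinsics, pixels), "view" (4x4, takes a point from world to camera coordinates). Camera axes: x right, y up, looking along -z (the intrinsics and any distortion apply to the point x, -y, -z); pixel columns grow to the right and rows downward; lengths in m; the calibration is good to about 2 mm. A picture is of the moment at which its call begins.
A pose or a line that the arm cannot do raises IKError and nothing moves.
- job_done(): hands the job in; it is judged then, once.
The state is a dict: "time": time; "joint_pos": joint angles; "dq": joint speeds; "joint_torque": joint torques, N m; "ee_pos": TCP position; "ee_rot": TCP orientation; "ft_force": force on the tool from outside, world axes, zero at the start; "moment": the same for the moment, N m; "finger_gap": finger opening in m; "finger_force": force on a finger pad.
Only numpy, scipy, OpenCV 4.12 (cv2) and the standard library are available. Lean on these libraries where they do the work, as an engineer would, in place of code of your own. Each camera call takes 0.05 s, during which the arm holds its last target. There are 200 camera calls.

## Working session

There is one attempt and no reset: what is moved stays moved. The work goes in short steps, each a Python script; the robot and the scene stay as the last script left them, time stands still between calls to the robot, and variables do not carry over. Pictures are saved under pics/ and viewed, at most 14 in all, crops included, and the job is handed in when it is done.

```bash
ls; mkdir -p pics; python3 - <<'E'
from bench import *
import cv2,numpy as np
for n in("top","scene"):
    g=get_image(n);cv2.imwrite(f"pics/{n}0.png",g["frame"]);np.savez(f"{n}0.npz",**{k:g[k] for k in("frame","depth","camera_matrix","view")})
    print(n,g["camera_matrix"].tolist(),np.round(g["view"],3).tolist(),[k for k in g])
print(state())
E
```

```text
pics
top [[357.5039025591352, 0.0, 254.67896104566742], [0.0, 357.5039025591352, 193.46710216270196], [0.0, 0.0, 1.0]] [[0.008, -1.0, 0.022, -0.023], [0.996, 0.01, 0.089, -0.489], [-0.089, 0.021, 0.996, -0.802], [0.0, 0.0, 0.0, 1.0]] ['frame', 'depth', 'camera_matrix', 'view']
scene [[457.71304616372305, 0.0, 262.60076158127765], [0.0, 457.71304616372305, 193.54941146554805], [0.0, 0.0, 1.0]] [[0.778, 0.628, -0.002, -0.381], [-0.491, 0.61, 0.622, 0.235], [0.392, -0.483, 0.783, -1.219], [0.0, 0.0, 0.0, 1.0]] ['frame', 'depth', 'camera_matrix', 'view']
{'time': 0.1, 'joint_pos': array([-1.30970123e+00,  9.18063967e-02,  1.23178521e+00, -5.39352188e-06,
        1.81980634e+00, -5.67220885e-02]), 'dq': array([-0.00095096, -0.00349596, -0.00224453,  0.00189357, -0.00012032,
       -0.00102298]), 'joint_torque': array([ 2.99207575e-03, -4.47856700e+01, -4.07570958e+01,  7.00547942e-02,
        2.84244987e-02, -1.23725226e-04]), 'ee_pos': array([ 0.18741304, -0.5697054 ,  0.22959513]), 'ee_rot': array([-8.97672527e-04,  9.87400279e-01,  1.58239924e-01, -9.46785302e-05]), 'ft_force': array([ 0.92589568, -0.36248955, -0.28737552]), 'moment': array([-0.02117022,  0.03120559,  0.04449133]), 'finger_force': 0.0, 'finger_gap': 0.08750261105014066}
```

View pics/top0.png

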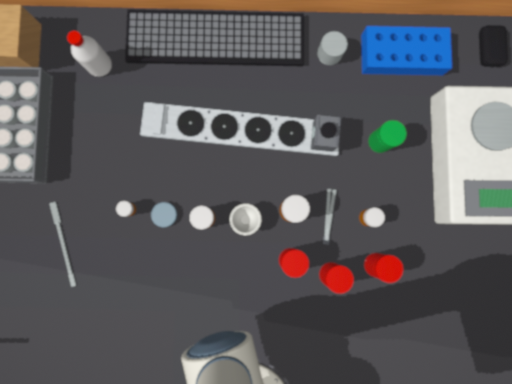

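View pics/scene0.png

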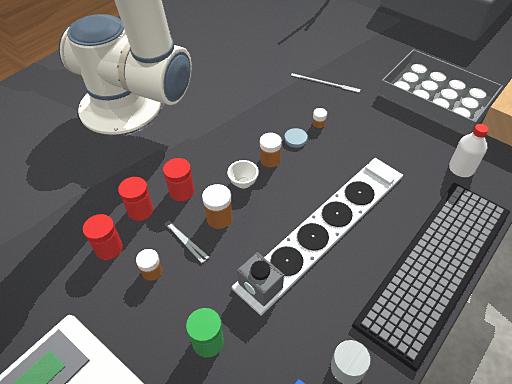

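The top view shows four white caps: (125,209), (202,217), (295,208) and (374,217). The bowl is at (245,219) and a blue dish at (163,215). The pads are at (191,123), (224,126), (258,129) and (291,133), with the lamp at (327,131).

Possible confusions:
- Red look-alikes at (294,263), (338,278) and (385,267).
- Green look-alike at (388,136).
- White bottle at (92,55).
- Vials in the tray at (15,120).
- Grey cup at (332,48).

By the description I want only the amber jars with white caps. Next I measure them.

```bash
cat > vis.py <<'E'
import numpy as np,cv2
def ray(g,uv):
    K,V=g["camera_matrix"],g["view"];R,t=V[:3,:3],V[:3,3]
    uv=np.atleast_2d(np.asarray(uv,float))
    d=np.c_[(uv[:,0]-K[0,2])/K[0,0],-(uv[:,1]-K[1,2])/K[1,1],-np.ones(len(uv))]
    return -R.T@t,d@R
def onplane(g,uv,z):
    o,d=ray(g,uv);return o+d*((z-o[2])/d[:,2])[:,None]
def cloud(g,m):
    v,u=np.nonzero(m&(g["depth"]>0));o,d=ray(g,np.c_[u,v]);return o+d*g["depth"][v,u][:,None],np.c_[u,v]
def circ(g,pix,z):
    "min circle of a pixel blob's outline, on plane z"
    P=onplane(g,pix,z)[:,:2];P=cv2.convexHull(P.astype(np.float32))
    (c,r)=cv2.minEnclosingCircle(P);return c,r
E
python3 - <<'E'
from vis import *
g=dict(np.load("top0.npz"));f=g["frame"];hsv=cv2.cvtColor(f,cv2.COLOR_BGR2HSV)
w=((hsv[...,1]<60)&(hsv[...,2]>150)).astype(np.uint8)
n,l,s,c=cv2.connectedComponentsWithStats(w)
for i in range(1,n):
    if s[i,4]<100 or not(100<c[i][0]<400 and 190<c[i][1]<235):continue
    P,uv=cloud(g,l==i);h=np.percentile(P[:,2],80)
    top=P[:,2]>h-.006
    cc,r=circ(g,uv[top],h);print("white",c[i].round(1),s[i,4],"z",h.round(4),"std",P[top,2].std().round(4),"ctr",np.round(cc,4),"d",round(2*r*1000,1), "mean",P[top,:2].mean(0).round(4))
# pads: dark blobs inside rail
k=((hsv[...,2]<70)).astype(np.uint8);n,l,s,c=cv2.connectedComponentsWithStats(k)
for i in range(1,n):
    if not(150<c[i][0]<345 and 105<c[i][1]<150) or s[i,4]<40:continue
    P,uv=cloud(g,l==i);z=.016 if s[i,4]>300 else np.median(P[:,2]);cc,r=circ(g,uv,z);print("dark",c[i].round(1),s[i,4],"z",np.median(P[:,2]).round(4),np.round(cc,4),"d",round(2*r*1000,1),"mean",onplane(g,uv,z).mean(0).round(4))
cv2.imwrite("pics/crop1.png",cv2.resize(f[95:245,100:400],None,fx=2.6,fy=2.6,interpolation=cv2.INTER_CUBIC))
E
```

```text
white [295.  208.4] 628 z 0.0817 std 0.0014 ctr [ 0.4532 -0.1043] d 57.9 mean [ 0.4534 -0.1043]
white [123.5 208.3] 205 z 0.0399 std 0.0016 ctr [0.4519 0.2736] d 34.3 mean [0.452  0.2741]
white [163.1 214.4] 447 z 0.013 std 0.0013 ctr [0.4397 0.1918] d 54.9 mean [0.4397 0.192 ]
white [245.6 218. ] 693 z 0.0399 std 0.0022 ctr [0.4306 0.0031] d 69.1 mean [0.4303 0.0035]
white [200.8 217.2] 451 z 0.0678 std 0.0014 ctr [0.433  0.0978] d 49.7 mean [0.4331 0.0979]
white [373.8 217. ] 326 z 0.0535 std 0.0015 ctr [ 0.4372 -0.2837] d 42.5 mean [ 0.4373 -0.2843]
white [327.4 225.6] 120 z 0.0058 std 0.0014 ctr [ 0.4151 -0.1915] d 60.4 mean [ 0.4169 -0.1903]
dark [190.4 122.6] 455 z 0.0149 [0.6561 0.134 ] d 58.3 mean [0.656  0.1338 0.016 ]
dark [224.1 126.1] 446 z 0.015 [0.6489 0.0545] d 58.1 mean [0.6488 0.0544 0.016 ]
dark [257.7 129.5] 447 z 0.0149 [ 0.6418 -0.0248] d 57.9 mean [ 0.6417 -0.0249  0.016 ]
dark [291.3 133. ] 442 z 0.0149 [ 0.6348 -0.1044] d 58.0 mean [ 0.6343 -0.1043  0.016 ]
dark [328.6 129.8] 192 z 0.0779 [ 0.627  -0.1784] d 35.6 mean [ 0.6264 -0.1786  0.0779]
```

View pics/crop1.png

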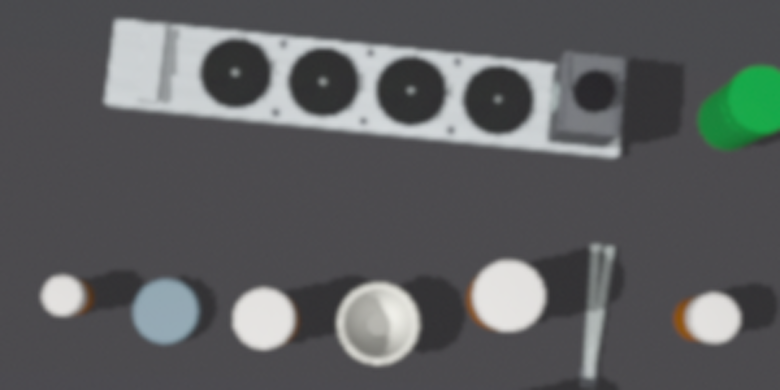

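The crop confirms the choice. The measured cap heights are 82, 68, 54 and 40 mm and the diameters 58, 50, 42.5 and 34 mm, all matching the description. The pads are 80 mm apart, with the lamp on the −y end. I'll close the fingers across the rail and start with jar_c.

```bash
cat > job.py <<'E'
from bench import *
import numpy as np
from scipy.spatial.transform import Rotation as R
L=np.array([.6345,-.1043]);F=np.array([.6561,.1339])          # pads nearest / farthest from lamp
u=(F-L)/np.linalg.norm(F-L);n=np.array([u[1],-u[0]])          # along / across rail
PADS=[L+(F-L)*i/3 for i in range(4)]
JARS=dict(c=((.4533,-.1043),.082,.058,.050),a=((.4331,.0978),.068,.050,.044),
          d=((.4372,-.284),.054,.042,.034),b=((.452,.2738),.040,.034,.026))  # xy,height,dia,grasp height
def quat(s):
    y=np.r_[s*n,0];z=np.array([0,0,-1.]);q=R.from_matrix(np.c_[np.cross(y,z),y,z]).as_quat()
    return q[[3,0,1,2]]
def pick_quat():
    ok=[]
    for s in(1,-1):
        js=[inverse_kinematics([*p,.2],quat(s)) for p in [j[0] for j in JARS.values()]+PADS]
        if all(j is not None for j in js): ok.append((max(abs(j[5]) for j in js),s))
    return quat(min(ok)[1])
def load(name,i,q,zt=.19):
    xy,h,d,gh=JARS[name];z=gh-.011
    move_to([*xy,zt],q);move_l([*xy,z],.15);close()
    s=state();print(name,"gap",s["finger_gap"],"want",d,"force",s["finger_force"],"z",s["ee_pos"])
    if abs(s["finger_gap"]-d)>.006: print("BAD GRASP");return False
    move_l([*xy,zt],.2);print("lifted gap",state()["finger_gap"],state()["ft_force"].round(1))
    move_to([*PADS[i],zt],q);move_l([*PADS[i],z+.030],.2);move_l([*PADS[i],z+.0165],.04)
    s=state();print("placed",s["ee_pos"],s["ft_force"].round(1));gripper_open()
    move_l([*PADS[i],zt],.2);print("t",state()["time"]);return True
E
python3 - <<'E'
from job import *
q=pick_quat();print(q)
load("c",0,q)
from vis import *
g=get_image("top");f=g["frame"];cv2.imwrite("pics/after_c.png",f[90:300,90:420])
g=get_image("scene");cv2.imwrite("pics/after_c_s.png",g["frame"])
E
```

```text
[0.         0.73834598 0.67442214 0.        ]
c gap 0.057202230649739144 want 0.058 force 30.00009723007679 z [ 0.45337553 -0.10433421  0.0392037 ]
lifted gap 0.05728368931437084 [ 0.5  0.6 -1.9]
placed [ 0.6344333  -0.10425315  0.05524281] [ 0.4  0.1 -1.4]
t 8.175
```

View pics/after_c_s.png

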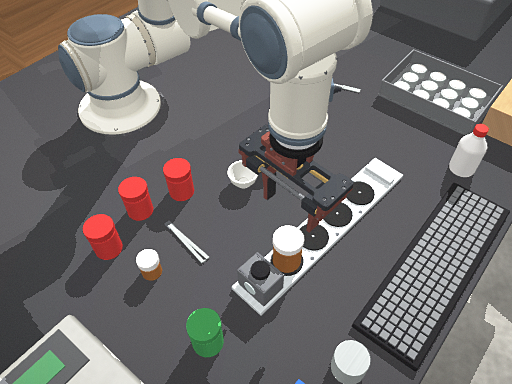

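jar_c is standing on the lamp-side pad at about (288,250), and the other jars and the bowl have not moved. I'll load the other three.

```bash
python3 - <<'E'
from job import *
from vis import *
q=pick_quat()
all(load(k,i,q) for k,i in(("a",1),("d",2),("b",3)))
move_to([.25,.45,.25],q)
for n in("top","scene"):
    g=get_image(n);cv2.imwrite(f"pics/{n}_end.png",g["frame"]);np.savez(f"{n}_end.npz",**g)
    if n=="scene":continue
    f=g["frame"];hsv=cv2.cvtColor(f,cv2.COLOR_BGR2HSV)
    w=((hsv[...,1]<60)&(hsv[...,2]>150)).astype(np.uint8);P,uv=cloud(g,w>0)
    for k,i in zip("cadb",range(4)):
        h=JARS[k][1]+.016;s=(abs(P[:,2]-h)<.005)&(np.hypot(*(P[:,:2]-PADS[i]).T)<.036)
        c,r=circ(g,uv[s],h);print(k,np.round(c,4),"d",round(2*r,4),"off mm",((c-PADS[i])*1e3).round(1),"z",np.median(P[s,2]).round(4))
    s=(abs(P[:,2]-.04)<.006)&(np.hypot(*(P[:,:2]-[.4306,.0031]).T)<.06);print("bowl",circ(g,uv[s],.0399))
E
```

```text
a gap 0.04928073192545415 want 0.05 force 30.000155061716214 z [0.43309875 0.09779612 0.03305635]
lifted gap 0.04948022417016351 [ 0.1 -0.  -1.9]
placed [ 0.64158426 -0.02495265  0.04927864] [-0.6  0.1 -2.9]
t 16.0333
d gap 0.04141966234357922 want 0.042 force 29.999963322188705 z [ 0.43719392 -0.28398329  0.02296418]
lifted gap 0.040893542566787865 [ 0.  -0.6 -1.1]
placed [0.64876237 0.05454976 0.03930225] [ 0.9 -0.5 -0.5]
t 24.8833
b gap 0.03277203988395117 want 0.034 force 29.99992017284967 z [0.45198104 0.27378009 0.01498138]
lifted gap 0.032967916396589365 [ 0.3  0.2 -0.1]
placed [0.65595363 0.13382462 0.03121968] [-0.4  0.8 -0. ]
t 33.4917
c [ 0.6337 -0.1042] d 0.0581 off mm [-0.8  0.1] z 0.0968
a [ 0.6404 -0.0243] d 0.0503 off mm [-1.3  0.6] z 0.0827
d [0.6478 0.0532] d 0.0421 off mm [-1.1 -1.3] z 0.0688
b [0.6558 0.1342] d 0.0342 off mm [-0.3  0.3] z 0.055
bowl ((0.4305848181247711, 0.0030669118277728558), 0.034551918506622314)
```

View pics/scene_end.png

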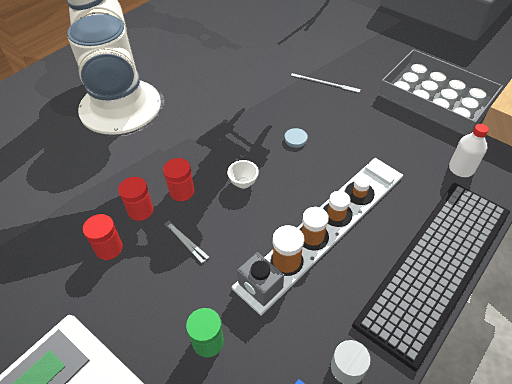

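The four jars stand in descending height from the lamp, at about (288,250), (315,226), (339,206) and (361,188). All are within 2 mm of their pad centres, and the bowl is at (243,174), where it started.

```bash
python3 -c "
from bench import *
print(job_done())"
```

```text
the job is handed in; nothing more can be done
None
```

The job is handed in: all four jars stand upright on their pads, tallest next to the lamp down to shortest, each within about 2 mm of its pad centre, and the bowl has not moved.

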